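# Switch off the test bench and raise its hold-down arm

## Robot

A 6-joint arm with a two-finger parallel gripper is mounted at the origin on the work surface. World frame = base frame: x ahead of the robot, y to its left, z up, the work surface at z = 0. Lengths are in m, angles in degrees, forces in N, time in s.
With the tool pointing down it reaches from about 0.25 to 0.725 m from the base axis. Payload 9.7 kg.
Tool frame: the origin (TCP) lies at the very end of the fingers, on their centre line; the grasp point (between the pads) lies 19 mm behind it (bot.pinch_z is the distance from the TCP to the grasp point, in m); x points along the fingers, z is the direction in which the jaws open and shut, and the axes are right-handed (so a half turn about x gives the same grasp; the last joint's range is limited). The gripper opens to 85 mm and grips with 20 to 120 N. Pads are 22 mm wide; open, the fingers measure 114 mm over their backs; the gripper's body (76 mm by 85 mm) begins 54 mm behind the grasp point. The pads swing forward as they close: fully open they stand 13 mm farther back than shut.
Start: joints at [-76.547, 4.979, 10.078, 95.1, 0, 90], TCP at [0.128, -0.535, 0.231] pointing down, gripper open.
Joint ranges: [-179.16, 179.16], [-48.56, 103.87], [-65.8, 70.77], [-126.05, 130.52], [-82.76, 87.17], [-180, 180]. Speed limits (degrees/s): [127.2, 127.2, 147.25, 180, 180, 180].

## Interface

Orientations are given as [roll, pitch, yaw] about the fixed x, y, z axes, in that order (R = Rz(yaw) Ry(pitch) Rx(roll)).
In Python, from workcell import bot gives the robot as it stands.
- The arm moves only by the tool play_rows, never from a script. Its argument "rows" is a list of rows, each a list of 3 entries, a list of its own where there are three numbers: the shift along the tool's x, y, z in cm, then the turn about the tool's x in degrees, then the finger opening in cm, from 0 to 8.54. A call has 1 to 12 rows; each row is the pose to reach, as a shift and turn from the pose commanded when the call began, along the tool's axes at that moment; what a row does not reach only later rows make up. A row lasts 1/12 s, in which the tool goes at most 41.7 mm and 7.16 degrees, less where a joint would pass 70% of its speed; a pose out of reach is approached as far as the arm can. A call with a gripper value outside its range is refused whole. The fingers move at their own pace and stop on an object; "squeeze" is the grip in N (left out, the last holds). Time passes only in rows, so rows that repeat a pose let the fingers close. It gives the time, the measured TCP pose, the force and the opening at its end, in the units of the state.
- bot.get_obs(): the state, without advancing time (a new reading comes with each control period).
- bot.camera(name): name is "scene" or "top" or "wrist"; returns (picture, depth): 400x640x3 uint8, blue, green, red; 400x640 float32, m along the optical axis (not along the pixel's ray), 0 where there is no reading.
- bot.camera_model(name): a dict with "fx", "fy", "cx", "cy" (pixels), "origin" and "attitude" of the camera in the world; the wrist camera has in their place "mount" (4x4, takes a point from camera to tool coordinates, whose origin is the TCP and whose axes are the tool frame's). Camera axes: x right, y down, z forward; pixel columns grow to the right and rows downward; lengths in m; the calibration is good to about 2 mm. A picture is of the moment at which its call begins: read the wrist's pose just before it. camera_model takes no time and is no camera call.
- bot.job_done(): hands the job in, once; it reports no verdict.
The state is a dict: "time": time; "q": joint angles; "qd": joint speeds; "joint_efforts": joint torques, N m; "ee_pos": TCP position; "tcp_rot": TCP orientation; "wrist_force": force on the tool from outside, world axes, zero at the start; "torque": the same for the moment, N m; "opening": finger opening in m.
Only numpy, scipy, OpenCV 4.12 (cv2) and the standard library are available. Lean on these libraries where they do the work, as an engineer would, in place of code of your own. Each camera call takes 0.05 s, during which the arm holds its last target.

## Task

The unit on the test stand is finished: press the push button on the lamp box fully down to cut the test current, and only then push the stand's counterweighted hold-down arm up with your fingertips, past its balance point, so that it stays up on its stop by itself. Push gently: do not grip or squeeze the arm and do not touch its counterweight. Leave the unit under the arm, the dish, the meter and the screwdriver where they are.

Things in the scene. Friction and masses are not known exactly. Their poses are not given: they have to be found in the camera images.
- stand: Fixed test stand: plywood base 270 x 170 x 12 mm, two dark steel cheeks (outer faces 37 mm either side of the centre line, x -25 to 85 mm, tops 102 mm above the table) holding the pivot. Origin on the table below the pivot; -x is the way the lowered arm points (roughly towards the robot), y along the pivot, z up. Base spans x -180 to 90, y +-85 mm.
- holddown (a joint): Hold-down arm's angle, rad: 0 lowered (front end to the stand's -x, 40 degrees above level), grows as the front end rises, 1.0 raised on its stop (about upright). Pivot axis: stand's y, 80 mm above its origin. Below the balance point (between 0.4 and 0.6) it sinks back when let go; beyond it tips slowly onto its stop and stays. Raising takes 2 to 6 N at the crossbar.
- boom: The arm's aluminium bar, 16 x 16 mm, 200 mm long, from the pivot to the crossbar, with a thin steel rod (diameter 10 mm) and a round rubber foot (diameter 32 mm) hanging from it 110 mm in front of the pivot, the foot 2 mm over the unit's top. Origin at the pivot; turns with the arm.
- crossbar: Round steel bar, diameter 18 mm, 80 mm long, across the arm's front end, along the stand's y: the place to push, from below and in front, where space is free. Origin at its centre: arm lowered, 153 mm from the pivot to the stand's -x and 129 mm above it (209 mm above the table). Moves on a 200 mm radius about the pivot, ends about above it, 280 mm above the table.
- weight: The counterweight: dark steel cylinder, diameter 56 mm, 45 mm long, lying across the arm 60 mm above the pivot when the arm is lowered; it tips backwards between the cheeks as the arm rises. Origin at its centre. Not to be touched.
- unit: Black electronic unit under test, 100 x 130 x 63 mm, 0.9 kg, loose, standing on the stand's base under the arm's foot, its top 75 mm above the table. Origin at the centre of its underside. To be left where it is.
- switch_box: Fixed wooden lamp box, 170 x 100 x 60 mm, standing on the table to the left or the right of the stand. Origin at the centre of its underside. On its top: the push button 50 mm from the centre towards its own -x, and a lamp bulb (diameter 58 mm, top 141 mm above the table) 50 mm towards its own +x.
- button (a joint): Travel of the push button, m: 0 = up, 0.006 = fully down. Pressed straight down; it springs back when released. Starts to move at 1.5 N, fully down at 5 N.
- button_top (a point): Centre of the top of the grey round button (diameter 22 mm, in a white collar of diameter 38 mm), about 79 mm above the table when up.
- dish: Loose shallow steel dish, rim diameter 130 mm, 30 mm high, on the side of the stand opposite the lamp box. Origin at the centre of its underside. To be left alone.
- meter: Loose grey hand meter with a dial, 75 x 140 x 32 mm (38 mm at the dial), lying behind and to the left. Origin at the centre of its underside. To be left alone.
- driver: Loose screwdriver with a wooden handle, 180 mm long, lying behind and to the right. Origin under its middle. To be left alone.

How it is judged (in metres and radians):
On the way, in this order (a step that is already met when the one before it is completed fails the run):
1. the button is pressed fully down while the arm is still lowered (value of joint button above 0.0045 m and value of joint holddown below 0.1 rad), for 0.04 s.
2. the arm is raised past its balance point onto its stop (value of joint holddown above 0.93 rad), for 0.2 s.
At the end, for the whole second after the job is handed in: The arm rests by itself on its upper stop (joint above 0.93 of 1.0 rad, at rest), the button has sprung back, the unit is within 20 mm and the dish, meter and screwdriver within 30 mm of where they were (value of joint holddown above 0.93 rad and velocity of joint holddown between -0.05 and 0.05 rad/s and value of joint button below 0.002 m and distance of each of dish, meter, driver from where it was at the start of the episode below 0.03 m and distance of unit from where it was at the start of the episode below 0.02 m); the robot touches nothing.
It fails at once if the arm is gripped, squeezed or forced (over 30 N between fingers and arm) (contact force between the fingers and boom above 30 N).
It fails at once if the counterweight is touched (contact force between any of the fingers, the arm and weight above 1 N).
It fails at once if the unit under test is shoved or lifted (distance of unit from where it was at the start of the episode above 0.02 m).
It fails at once if the dish, the meter or the screwdriver is moved (distance of any of dish, meter, driver from where it was at the start of the episode above 0.03 m).
It also fails if it takes over 45 s, if anything falls off the work surface, if the arm or the gripper's body presses on something with over 40 N, if the wrist force passes 120 N, or if a joint passes its speed limit or range.

## Working session

There is one attempt and no reset: what is moved stays moved. The work goes in short steps, Python scripts to look and compute and a tool call to move; the robot and the scene stay as the last step left them, time stands still between calls to the robot, and variables do not carry over. Pictures are saved under pics/ and viewed, and the job is handed in when it is done.

Besides the shell and the picture viewer there is one more tool, called after "Emit:" by a JSON object that holds its "name" and its "arguments", one argument or row to a line. play_rows: Moves the arm, as the interface text tells. Its arguments: {"type":"object","properties":{"rows":{"type":"array"},"squeeze":{"type":"number"}},"required":["rows"]}

```bash
ls; mkdir -p pics; python3 - <<'E'
from workcell import bot
import cv2,numpy as np
for n in ["scene","top"]:
    p,d=bot.camera(n); cv2.imwrite(f"pics/{n}0.png",p); np.save(f"{n}0.npy",d); print(n,bot.camera_model(n))
print(bot.get_obs()); print(bot.camera_model("wrist"))
E
```

```text
pics
scene {'fx': 498.88440246654204, 'fy': 498.88440246654204, 'cx': 315.810726846089, 'cy': 202.21403207153878, 'origin': array([1.38925382, 0.18555721, 0.9588936 ]), 'attitude': array([-134.49968578,    0.92841956,  101.50339696])}
top {'fx': 458.0905897123996, 'fy': 458.0905897123996, 'cx': 322.8718734522298, 'cy': 197.7246955587765, 'origin': array([0.51349666, 0.02404608, 1.35867245]), 'attitude': array([-176.33928036,   -1.45649823,  -89.27270108])}
{'time': 0.1, 'q': array([-7.65484813e+01,  5.00731732e+00,  1.00381481e+01,  9.51010055e+01,
       -1.13810346e-03,  9.00002116e+01]), 'qd': array([-0.11280924, -0.0737005 ,  0.20856359, -0.0816707 ,  0.05542736,
       -0.05280161]), 'joint_efforts': array([ 2.63504362e-04, -5.21563160e+01,  4.65652049e+01,  1.60710840e-02,
        1.46371082e-05,  1.14619627e-05]), 'ee_pos': array([ 0.12788511, -0.53469683,  0.23065246]), 'tcp_rot': array([-179.07063981,   89.92981601,  104.380668  ]), 'wrist_force': array([-0.41259527, -0.16124872, -0.0564935 ]), 'torque': array([-0.00080126,  0.03732967,  0.02556572]), 'opening': 0.08542785365233216}
{'fx': 315.1696870807114, 'fy': 315.1696870807114, 'cx': 321.3019818041807, 'cy': 198.79162805526659, 'mount': array([[-1.97911320e-03, -3.08182442e-01,  9.51325215e-01,
        -1.41146751e-01],
       [-1.12093657e-03, -9.51325797e-01, -3.08184963e-01,
         7.85760476e-02],
       [ 9.99997413e-01, -1.67630815e-03,  1.53732847e-03,
         5.62454264e-04],
       [ 0.00000000e+00,  0.00000000e+00,  0.00000000e+00,
         1.00000000e+00]])}
```

View pics/scene0.png

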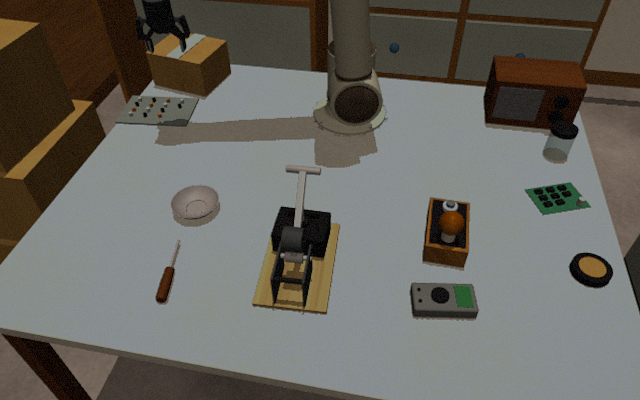

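View pics/top0.png

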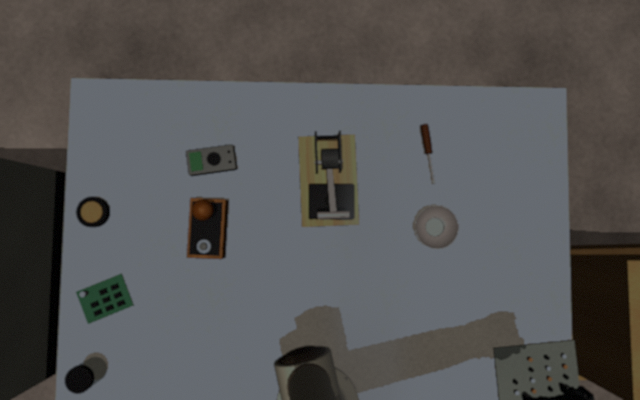

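The scene and top views show the lamp box to the robot's left: button at about (204,246) and bulb at (204,210) in the top view. The crossbar is at about (333,215), the dish at (436,227), and the stand base spans about x 299–358, y 134–227.

```bash
cat > h.py <<'E'
import numpy as np,cv2
from scipy.spatial.transform import Rotation as R
from workcell import bot
def cam(n):
    m=bot.camera_model(n); return m,R.from_euler('xyz',m['attitude'],degrees=True).as_matrix()
def ray(n,u,v):
    m,A=cam(n); return m['origin'],A@np.array([(u-m['cx'])/m['fx'],(v-m['cy'])/m['fy'],1])
def onz(n,u,v,z):
    o,d=ray(n,u,v); return o+d*(z-o[2])/d[2]
def cloud(n,D):
    m,A=cam(n); v,u=np.mgrid[:400,:640]
    P=np.stack([(u-m['cx'])/m['fx'],(v-m['cy'])/m['fy'],np.ones_like(u,float)],-1)*D[...,None]
    return P@A.T+m['origin']
E
python3 - <<'E'
from h import *
D=np.load('top0.npy'); P=cloud('top',D); im=cv2.imread('pics/top0.png')
print("button d",P[246,204],onz('top',204,246,.079))
# box corners etc
big=cv2.resize(im[120:280,170:470],None,fx=2.6,fy=2.6,interpolation=cv2.INTER_CUBIC); big=cv2.convertScaleAbs(big,alpha=1.8); cv2.imwrite('pics/topz.png',big)
s=cv2.imread('pics/scene0.png'); cv2.imwrite('pics/scz.png',cv2.convertScaleAbs(cv2.resize(s[150:320,240:490],None,fx=3,fy=3,interpolation=cv2.INTER_CUBIC),alpha=1.8))
# crossbar: points with z .19-.24 in region
m=(P[...,2]>.205)&(P[...,2]<.235)&(D>0); m[:, :290]=0; m[:,370:]=0; m[:190]=0;m[240:]=0
print(m.sum()); q=P[m]; print(q.mean(0),q.min(0),q.max(0)); r=cv2.minAreaRect(q[:,:2].astype(np.float32)*1000);print(r)
# base wood
hsv=cv2.cvtColor(im,cv2.COLOR_BGR2HSV)
w=(P[...,2]>.006)&(P[...,2]<.03)&(D>0); w[:, :290]=0; w[:,370:]=0; w[:120]=0;w[240:]=0
w2=(hsv[...,1]>70)&(hsv[...,2]>60);w2[:, :290]=0; w2[:,370:]=0; w2[:120]=0;w2[240:]=0
for k in (w,w2):
    vs,us=np.nonzero(k); pts=np.array([onz('top',u,v,.012) for u,v in zip(us,vs)]); print(k.sum(),cv2.minAreaRect(pts[:,:2].astype(np.float32)*1000))
b=(P[...,2]>.04)&(P[...,2]<.2)&(D>0); b[:, :170]=0; b[:,245:]=0; b[:185]=0;b[275:]=0
print(cv2.minAreaRect(P[b][:,:2].astype(np.float32)*1000))
g=(hsv[...,2]>110);g[:, :190]=0; g[:,225:]=0; g[:232]=0;g[256:]=0
vs,us=np.nonzero(g);print(us.mean(),vs.mean(),len(us))
E
```

```text
button d [0.4575662  0.31872796 0.08189074] [0.45743957 0.31939514 0.079     ]
245
[ 0.54648768 -0.02859202  0.21591741] [ 0.53613826 -0.06793398  0.20603897] [0.56457387 0.01010671 0.22426997]
((550.639892578125, -28.61154556274414), (27.756452560424805, 77.91828918457031), 1.8161327838897705)
2856 ((655.93701171875, -29.1363525390625), (353.17608642578125, 235.43533325195312), 0.989418625831604)Traceback (most recent call last):
  File "<stdin>", line 15, in <module>
  File "h.py", line 9, in onz
    o,d=ray(n,u,v); return o+d*(z-o[2])/d[2]
        ~~~^^^^^^^
  File "h.py", line 7, in ray
    m,A=cam(n); return m['origin'],A@np.array([(u-m['cx'])/m['fx'],(v-m['cy'])/m['fy'],1])
        ~~~^^^
  File "h.py", line 5, in cam
    m=bot.camera_model(n); return m,R.from_euler('xyz',m['attitude'],degrees=True).as_matrix()
ValueError: time passes only in moves, steps and waits
```

View pics/topz.png

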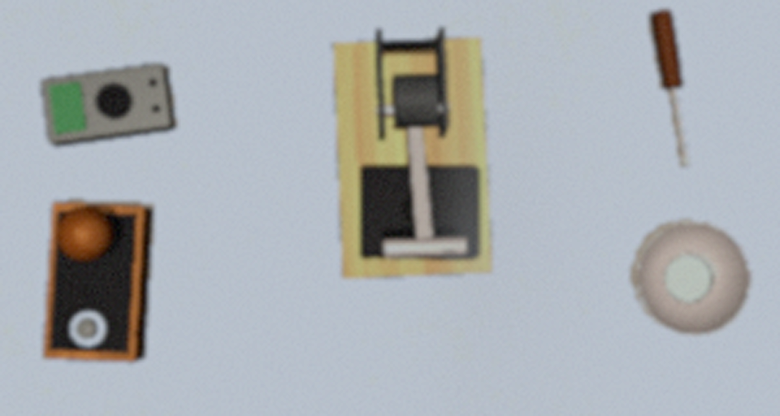

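View pics/scz.png

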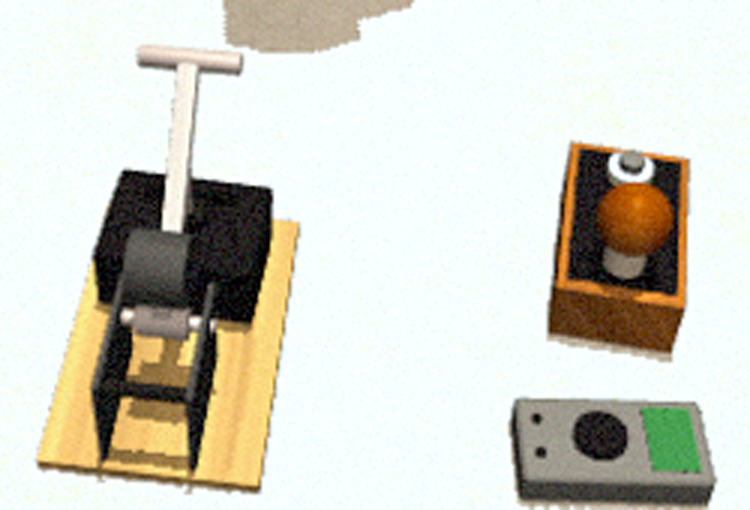

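The zoomed top view puts the button at about (204,246) full-frame and the crossbar centre at about (333,214.6). In the second zoom, space is clear in front of and below the crossbar. I'll fit the stand's direction next.

```bash
python3 - <<'E'
from h import *
import pickle
pickle.dump({n:bot.camera_model(n) for n in("scene","top","wrist")},open('cm.pkl','wb'))
E
sed -i 's/^def cam(n):/import pickle\ndef cam(n):/; s/m=bot.camera_model(n); return/m=pickle.load(open("cm.pkl","rb"))[n]; return/' h.py
python3 - <<'E'
from h import *
D=np.load('top0.npy'); P=cloud('top',D); im=cv2.imread('pics/top0.png')
hsv=cv2.cvtColor(im,cv2.COLOR_BGR2HSV)
w=(hsv[...,1]>90)&(hsv[...,2]>60);w[:, :290]=0; w[:,370:]=0; w[:120]=0;w[240:]=0
n,l,st,c=cv2.connectedComponentsWithStats(w.astype(np.uint8)); 
vs,us=np.nonzero(w); r=cv2.boxPoints(cv2.minAreaRect(np.c_[us,vs].astype(np.float32))); print(r)
pts=np.array([onz('top',u,v,.012) for u,v in r]);print(pts,pts.mean(0)); e=pts-np.roll(pts,1,0); print(np.linalg.norm(e,axis=1),np.degrees(np.arctan2(e[:,1],e[:,0])))
b=(P[...,2]>.04)&(P[...,2]<.2)&(D>0); b[:, :170]=0; b[:,245:]=0; b[:185]=0;b[275:]=0
print(cv2.minAreaRect(P[b][:,:2].astype(np.float32)*1000))
g=(hsv[...,2]>110);g[:, :190]=0; g[:,225:]=0; g[:232]=0;g[256:]=0
vs,us=np.nonzero(g);print(us.mean(),vs.mean(),len(us))
# scene cross-check, top centre: crossbar & button
print('scene button',onz('scene',240+631/3,150+157/3,.079)); print('scene bar',onz('scene',240+190/3,150+54/3,.218)); print('top bar',onz('top',333.3,214.6,.217))
E
```

```text
[[299.39398 137.21307]
 [348.98755 135.61328]
 [351.83575 223.90851]
 [302.2422  225.5083 ]]
[[ 0.77905886  0.06288248  0.012     ]
 [ 0.78648431 -0.08450606  0.012     ]
 [ 0.52418072 -0.09527012  0.012     ]
 [ 0.5176234   0.05036513  0.012     ]] [ 0.65183682 -0.01663214  0.012     ]
[0.26173495 0.14757547 0.26252436 0.1457828 ] [   2.74118773  -87.11587114 -177.6500922    92.578037  ]
((508.08331298828125, 322.0448303222656), (101.30077362060547, 170.07772827148438), 88.28560638427734)
204.0 251.0 1
scene button [0.45333481 0.32384486 0.079     ]
scene bar [ 0.54892486 -0.02674337  0.218     ]
top bar [ 0.54513324 -0.03059826  0.217     ]
```

```bash
cat >> h.py <<'E'
def go(target,yawz=0):
    "shift in tool axes (cm) to world target"
    o=bot.get_obs(); T=R.from_euler('xyz',o['tcp_rot'],degrees=True).as_matrix()
    print('tcp',o['ee_pos'].round(4),'q',o['q'].round(1),'F',o['wrist_force'].round(2),'t',o['time'],'op',round(o['opening'],4)); print('axes',T.round(3).tolist())
    print('shift cm',(T.T@(np.array(target)-o['ee_pos'])*100).round(2))
E
python3 - <<'E'
from h import *
go([.456,.321,.20])
go([.34,.0,.23])
E
```

```text
tcp [ 0.1279 -0.5347  0.2307] q [-76.5   5.   10.   95.1  -0.   90. ] F [-0.41 -0.16 -0.06] t 0.1 op 0.0854
axes [[-0.0, 0.973, 0.233], [0.001, 0.233, -0.973], [-1.0, -0.0, -0.001]]
shift cm [  3.16  51.82 -75.59]
tcp [ 0.1279 -0.5347  0.2307] q [-76.5   5.   10.   95.1  -0.   90. ] F [-0.41 -0.16 -0.06] t 0.1 op 0.0854
axes [[-0.0, 0.973, 0.233], [0.001, 0.233, -0.973], [-1.0, -0.0, -0.001]]
shift cm [  0.12  33.07 -47.07]
```

Emit:
{"name": "play_rows", "arguments": {
  "rows": [
    [[0, 3, -4], -6, 0],
    [[0, 6, -8], -12, 0],
    [[0, 9, -12], -18, 0],
    [[0, 11, -16], -25, 0],
    [[0, 14, -20], -32, 0],
    [[0, 17, -24], -39, 0],
    [[0, 20, -28], -46, 0],
    [[0, 22, -32], -53, 0],
    [[0, 25, -36], -60, 0],
    [[0, 28, -40], -66, 0],
    [[0, 31, -44], -72, 0],
    [[0, 33, -47], -76, 0]
  ],
  "squeeze": 20
}}

```text
time: 1.1
ee_pos: [0.3114, -0.0694, 0.2314]
tcp_rot: [-14.2, 89.9, -14.5]
wrist_force: [1.6, -1.0, 0.4]
opening: 0.0001
```

```bash
python3 - <<'E'
from h import *
go([.456,.321,.15])
E
```

```text
tcp [ 0.3114 -0.0694  0.2314] q [-12.6 -26.3 -16.5  99.8  -0.   77.7] F [ 1.61 -0.96  0.41] t 1.1 op 0.0001
axes [[0.001, 0.005, 1.0], [-0.0, 1.0, -0.005], [-1.0, -0.0, 0.001]]
shift cm [ 8.14 39.11 14.25]
```

Emit:
{"name": "play_rows", "arguments": {
  "rows": [
    [[0, 3, 1], 0, 0],
    [[0, 6, 2], 0, 0],
    [[0, 9, 3], 0, 0],
    [[0, 12, 4], 0, 0],
    [[0, 15, 5.5], 0, 0],
    [[0, 18, 7], 0, 0],
    [[0, 21, 8], 0, 0],
    [[0, 24, 9], 0, 0],
    [[2, 27, 10], 0, 0],
    [[4, 29, 11], 0, 0],
    [[5, 30, 11], 0, 0],
    [[5, 30, 11], 0, 0]
  ]
}}

```text
time: 2.1
ee_pos: [0.4233, 0.2284, 0.1782]
tcp_rot: [-153.8, 89.7, -154.3]
wrist_force: [-0.1, 0.1, -0.3]
opening: -0.0
```

```bash
python3 - <<'E'
from h import *
go([.456,.321,.15])
p,d=bot.camera("wrist"); cv2.imwrite("pics/w1.png",p); p,d=bot.camera("top"); cv2.imwrite("pics/t1.png",p)
E
```

```text
tcp [0.4233 0.2284 0.1782] q [ 28.3  -4.9  -5.7  89.5   0.  118.8] F [-0.1   0.06 -0.26] t 2.1 op -0.0
axes [[-0.005, 0.008, 1.0], [-0.002, 1.0, -0.008], [-1.0, -0.002, -0.005]]
shift cm [2.78 9.29 3.2 ]
```

View pics/w1.png

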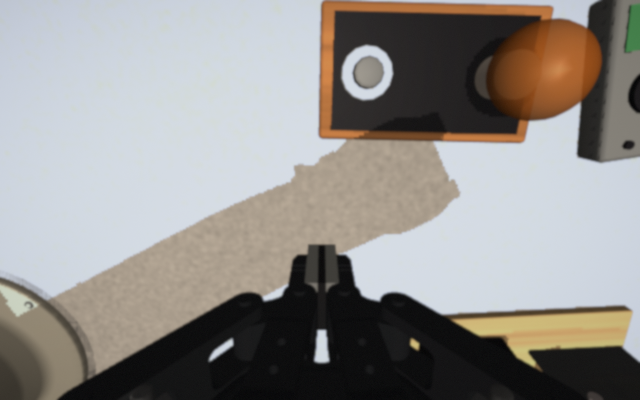

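The wrist view shows the grey button top at (369,71) and the closed fingertips at about (322,250).

```bash
python3 - <<'E'
from h import *
m=pickle.load(open("cm.pkl","rb"))['wrist']; o=bot.get_obs(); T=R.from_euler('xyz',o['tcp_rot'],degrees=True).as_matrix()
M=m['mount']
for u,v in((369,71),):
    d=T@M[:3,:3]@np.array([(u-m['cx'])/m['fx'],(v-m['cy'])/m['fy'],1]); c=T@M[:3,3]+o['ee_pos']
    print(c+d*(.079-c[2])/d[2])
# tip projection
P=np.linalg.inv(M)@np.array([0,0,0,1]);print(P[0]/P[2]*m['fx']+m['cx'],P[1]/P[2]*m['fy']+m['cy'])
go([.456,.321,.10])
E
```

```text
[0.4599854 0.3226738 0.079    ]
319.80316680236353 260.9408606094337
tcp [0.4239 0.227  0.1813] q [ 28.2  -5.1  -5.6  89.6  -0.  118.7] F [-0.16  0.6   0.03] t 2.2 op -0.0001
axes [[-0.001, 0.01, 1.0], [-0.001, 1.0, -0.01], [-1.0, -0.001, -0.001]]
shift cm [8.12 9.43 3.13]
```

Emit:
{"name": "play_rows", "arguments": {
  "rows": [
    [[0, 3, 1], 0, 0],
    [[0, 6, 2], 0, 0],
    [[1, 8, 3], 0, 0],
    [[2, 9.5, 3.3], 0, 0],
    [[4, 9.5, 3.3], 0, 0],
    [[6, 9.5, 3.3], 0, 0],
    [[8, 9.5, 3.3], 0, 0],
    [[8, 9.5, 3.3], 0, 0],
    [[8, 9.5, 3.3], 0, 0]
  ]
}}

```text
time: 2.95
ee_pos: [0.4585, 0.3211, 0.1023]
tcp_rot: [-110.8, 90.0, -111.5]
wrist_force: [-0.6, -0.7, 0.9]
opening: -0.0001
```

```bash
python3 - <<'E'
from h import *
go([.458,.322,.079])
p,d=bot.camera("wrist"); cv2.imwrite("pics/w2.png",p)
E
```

```text
tcp [0.4585 0.3211 0.1023] q [ 35.    5.7  -3.4  80.9  -0.  125.7] F [-0.63 -0.69  0.91] t 2.95 op -0.0001
axes [[-0.0, 0.011, 1.0], [-0.0, 1.0, -0.011], [-1.0, -0.0, -0.0]]
shift cm [ 2.33  0.09 -0.05]
```

View pics/w2.png

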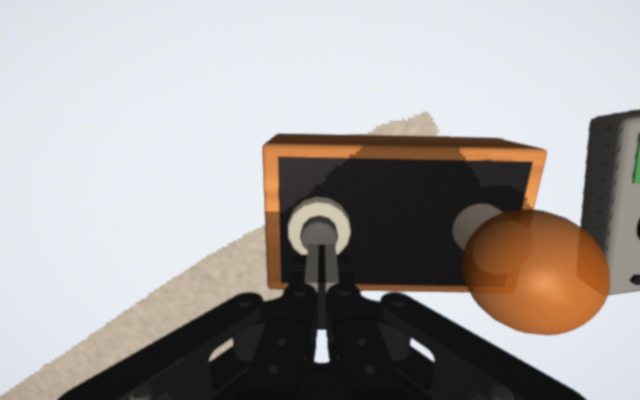

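The button is at about (318,235), right under the fingertips. I'll press straight down slowly.

Emit:
{"name": "play_rows", "arguments": {
  "rows": [
    [[1, 0, 0], 0, 0],
    [[1.8, 0, 0], 0, 0],
    [[2.2, 0, 0], 0, 0],
    [[2.5, 0, 0], 0, 0],
    [[2.7, 0, 0], 0, 0],
    [[2.8, 0, 0], 0, 0],
    [[2.9, 0, 0], 0, 0],
    [[2.9, 0, 0], 0, 0]
  ]
}}

```text
time: 3.67
ee_pos: [0.4591, 0.3223, 0.0766]
tcp_rot: [26.5, 89.8, 25.9]
wrist_force: [-8.8, -7.8, 30.3]
opening: 0.0002
```

```bash
python3 - <<'E'
from h import *
go([.458,.322,.079])
p,d=bot.camera("wrist"); cv2.imwrite("pics/w3.png",cv2.resize(p[150:350,220:440],None,fx=3,fy=3))
p,d=bot.camera("scene"); cv2.imwrite("pics/s3.png",cv2.convertScaleAbs(cv2.resize(p[80:280,400:500],None,fx=3,fy=3,interpolation=cv2.INTER_CUBIC),alpha=1.8))
go([.458,.322,.079])
E
```

```text
tcp [0.4591 0.3223 0.0766] q [ 35.1   6.   -5.9  77.9  -0.  125.7] F [-8.81 -7.79 30.26] t 3.6667 op 0.0002
axes [[0.003, 0.01, 1.0], [0.002, 1.0, -0.01], [-1.0, 0.002, 0.003]]
shift cm [-0.24 -0.03 -0.11]
tcp [0.4591 0.3223 0.0766] q [ 35.1   6.   -5.9  77.9  -0.  125.7] F [-8.44 -8.39 30.76] t 3.7667 op 0.0003
axes [[0.004, 0.01, 1.0], [0.002, 1.0, -0.01], [-1.0, 0.002, 0.003]]
shift cm [-0.24 -0.03 -0.11]
```

View pics/w3.png

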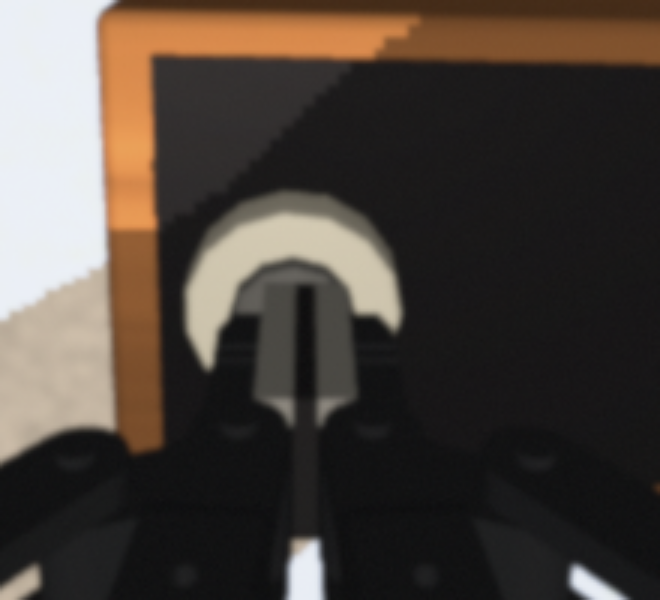

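View pics/s3.png

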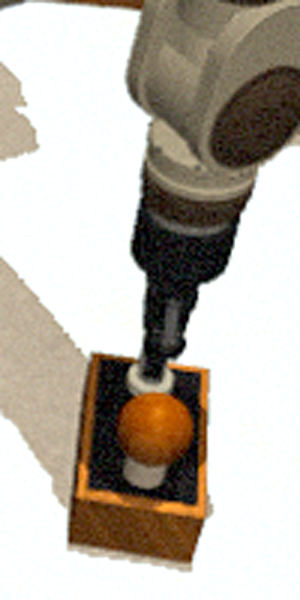

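The picture doesn't settle how far the button travelled. I'll back off and measure the force against height.

Emit:
{"name": "play_rows", "arguments": {
  "rows": [
    [[-0.3, 0, 0], 0, 0],
    [[-0.3, 0, 0], 0, 0],
    [[-0.3, 0, 0], 0, 0]
  ]
}}

```text
time: 4.02
ee_pos: [0.459, 0.3223, 0.077]
tcp_rot: [21.6, 89.9, 21.0]
wrist_force: [-1.0, -2.1, 11.4]
opening: 0.0003
```

Emit:
{"name": "play_rows", "arguments": {
  "rows": [
    [[-0.2, 0, 0], 0, 0],
    [[-0.2, 0, 0], 0, 0],
    [[-0.2, 0, 0], 0, 0]
  ]
}}

```text
time: 4.27
ee_pos: [0.4589, 0.3223, 0.0779]
tcp_rot: [15.9, 89.9, 15.3]
wrist_force: [1.4, -1.1, 4.6]
opening: 0.0002
```

Emit:
{"name": "play_rows", "arguments": {
  "rows": [
    [[-0.2, 0, 0], 0, 0],
    [[-0.2, 0, 0], 0, 0],
    [[-0.2, 0, 0], 0, 0]
  ]
}}

```text
time: 4.52
ee_pos: [0.4587, 0.3223, 0.0794]
tcp_rot: [19.8, 90.0, 19.2]
wrist_force: [3.0, -0.2, 2.4]
opening: 0.0001
```

Emit:
{"name": "play_rows", "arguments": {
  "rows": [
    [[-0.2, 0, 0], 0, 0],
    [[-0.2, 0, 0], 0, 0],
    [[-0.2, 0, 0], 0, 0]
  ]
}}

```text
time: 4.77
ee_pos: [0.4584, 0.3222, 0.0812]
tcp_rot: [175.7, 90.0, 175.1]
wrist_force: [1.8, -1.0, 2.3]
opening: -0.0001
```

Emit:
{"name": "play_rows", "arguments": {
  "rows": [
    [[-0.1, 0, 0], 0, 0],
    [[-0.1, 0, 0], 0, 0],
    [[-0.1, 0, 0], 0, 0]
  ]
}}

```text
time: 5.02
ee_pos: [0.4583, 0.3222, 0.0822]
tcp_rot: [-174.3, 90.0, -174.9]
wrist_force: [1.1, -0.3, 0.9]
opening: 0.0
```

Emit:
{"name": "play_rows", "arguments": {
  "rows": [
    [[-0.1, 0, 0], 0, 0],
    [[-0.1, 0, 0], 0, 0],
    [[-0.1, 0, 0], 0, 0]
  ]
}}

```text
time: 5.27
ee_pos: [0.4582, 0.3221, 0.0831]
tcp_rot: [-165.1, 90.0, -165.7]
wrist_force: [0.6, 0.1, 1.1]
opening: -0.0001
```

Emit:
{"name": "play_rows", "arguments": {
  "rows": [
    [[-0.2, 0, 0], 0, 0],
    [[-0.2, 0, 0], 0, 0],
    [[-0.2, 0, 0], 0, 0]
  ]
}}

```text
time: 5.52
ee_pos: [0.4584, 0.3222, 0.0853]
tcp_rot: [-144.7, 90.0, -145.3]
wrist_force: [0.6, 0.3, 0.3]
opening: 0.0
```

Emit:
{"name": "play_rows", "arguments": {
  "rows": [
    [[-0.5, 0, 0], 0, 0],
    [[-0.5, 0, 0], 0, 0],
    [[-0.5, 0, 0], 0, 0]
  ]
}}

```text
time: 5.77
ee_pos: [0.4587, 0.3223, 0.0907]
tcp_rot: [38.1, 90.0, 37.5]
wrist_force: [-0.6, 0.2, 0.9]
opening: -0.0001
```

Contact started at about z = 82.5 mm and the hard stop was at about 77 mm, where I pressed with 30 N for over 0.1 s. So the button went fully down and has now been released. Next is the crossbar. I'll lift, swing over, and turn so the camera is on the robot side.

Emit:
{"name": "play_rows", "arguments": {
  "rows": [
    [[-3, 0, 0], 0, 0],
    [[-7, 0, 0], 0, 0],
    [[-11, -1, -1], 0, 0],
    [[-12, -4, -2], -7, 0],
    [[-12, -8, -3], -14, 0],
    [[-12, -12, -4], -21, 0],
    [[-12, -16, -5], -28, 0],
    [[-12, -20, -5], -35, 0],
    [[-12, -24, -5], -42, 0],
    [[-12, -28, -5], -49, 0],
    [[-12, -31, -5], -56, 0],
    [[-12, -34, -5], -63, 0]
  ]
}}

```text
time: 6.77
ee_pos: [0.4052, -0.008, 0.2105]
tcp_rot: [-57.2, 90.0, -0.5]
wrist_force: [1.4, 0.1, 0.2]
opening: -0.0
```

Emit:
{"name": "play_rows", "arguments": {
  "rows": [
    [[0, 0, 0], -7, 0],
    [[0, 0, 0], -14, 0],
    [[0, 0, 0], -21, 0],
    [[0, 0, 0], -26, 0],
    [[0, 0, 0], -26, 0],
    [[0, 0, 0], -26, 0]
  ]
}}

```text
time: 7.27
ee_pos: [0.4056, -0.0065, 0.2103]
tcp_rot: [-71.9, 90.0, 10.4]
wrist_force: [-1.3, -0.5, -1.0]
opening: 0.0001
```

```bash
python3 - <<'E'
from h import *
go([.46,-.03,.185])
p,d=bot.camera("wrist"); cv2.imwrite("pics/w4.png",p); np.save('w4.npy',d)
E
```

```text
tcp [ 0.4056 -0.0065  0.2103] q [ -0.9 -15.1 -10.9  94.2   0.    6.8] F [-1.26 -0.46 -0.98] t 7.2667 op 0.0001
axes [[0.0, -0.991, 0.134], [0.0, 0.134, 0.991], [-1.0, -0.0, 0.0]]
shift cm [ 2.53 -5.71 -1.6 ]
```

View pics/w4.png

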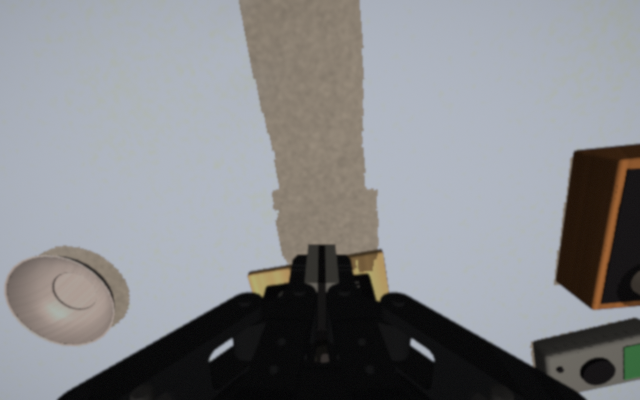

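This view faces back toward the robot, with the dish on the left and the lamp box on the right. The bar is hidden behind the fingers, so I'll move just in front of it and check with the fixed cameras.

Emit:
{"name": "play_rows", "arguments": {
  "rows": [
    [[0.5, -2, -0.5], -5, 0],
    [[1.5, -4, -1], -10, 0],
    [[2.5, -6, -1.3], -10, 0],
    [[2.5, -7.7, -1.3], -10, 0],
    [[2.5, -7.7, -1.3], -10, 0],
    [[2.5, -7.7, -1.3], -10, 0]
  ]
}}

```text
time: 7.82
ee_pos: [0.4802, -0.0295, 0.1848]
tcp_rot: [84.8, 89.9, 177.1]
wrist_force: [-1.6, 0.0, -0.3]
opening: -0.0004
```

```bash
python3 - <<'E'
from h import *
go([.52,-.03,.185])
p,d=bot.camera("scene"); cv2.imwrite("pics/s4.png",cv2.convertScaleAbs(cv2.resize(p[100:300,200:400],None,fx=3,fy=3,interpolation=cv2.INTER_CUBIC),alpha=1.8)); 
p,d=bot.camera("top"); cv2.imwrite("pics/t4.png",cv2.convertScaleAbs(cv2.resize(p[120:280,230:430],None,fx=3,fy=3,interpolation=cv2.INTER_CUBIC),alpha=1.8))
E
```

```text
tcp [ 0.4802 -0.0295  0.1848] q [-3.5 -5.1 -5.1 90.  -0.  -5.8] F [-1.59  0.02 -0.28] t 7.8167 op -0.0004
axes [[-0.001, -0.999, -0.041], [0.0, -0.041, 0.999], [-1.0, 0.001, 0.0]]
shift cm [-0.03 -3.97 -0.22]
```

View pics/s4.png

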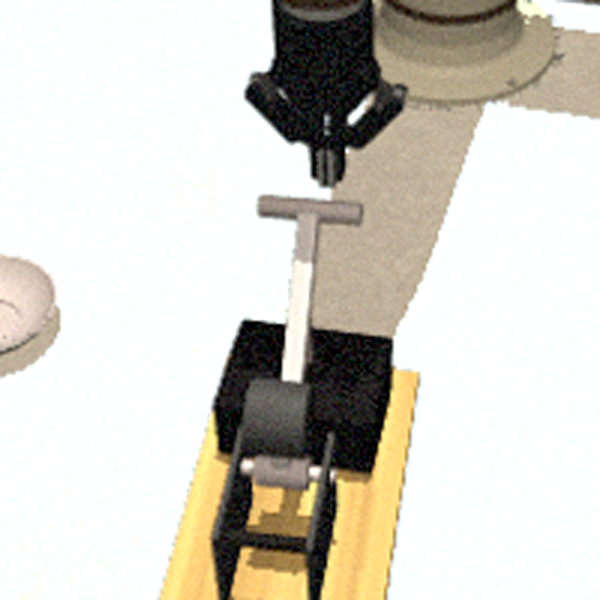

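View pics/t4.png

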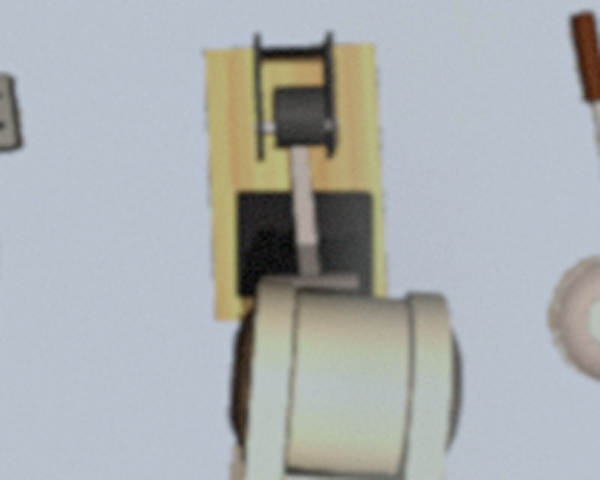

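The pictures show the closed fingers in front of the bar's middle and slightly below it. Now a slow approach to contact.

Emit:
{"name": "play_rows", "arguments": {
  "rows": [
    [[0.2, -1, 0], 0, 0],
    [[0.2, -2, 0], 0, 0],
    [[0.2, -2.8, 0], 0, 0],
    [[0.2, -3.2, 0], 0, 0],
    [[0.2, -3.4, 0], 0, 0],
    [[0.2, -3.4, 0], 0, 0]
  ]
}}

```text
time: 8.42
ee_pos: [0.5145, -0.028, 0.1831]
tcp_rot: [85.8, 90.0, 178.2]
wrist_force: [0.3, 0.5, -0.1]
opening: -0.0001
```

Emit:
{"name": "play_rows", "arguments": {
  "rows": [
    [[0, -0.3, 0], 0, 0],
    [[0, -0.6, 0], 0, 0],
    [[0, -0.8, 0], 0, 0],
    [[0, -0.8, 0], 0, 0]
  ]
}}

```text
time: 8.75
ee_pos: [0.5224, -0.0277, 0.1833]
tcp_rot: [-92.9, 90.0, -0.4]
wrist_force: [-0.3, 0.6, -0.2]
opening: -0.0
```

Emit:
{"name": "play_rows", "arguments": {
  "rows": [
    [[0, -0.2, 0], 0, 0],
    [[0, -0.4, 0], 0, 0],
    [[0, -0.4, 0], 0, 0]
  ]
}}

```text
time: 9.0
ee_pos: [0.5249, -0.0276, 0.1835]
tcp_rot: [91.2, 89.8, -176.4]
wrist_force: [-8.8, 0.3, 3.7]
opening: -0.0001
```

Contact at TCP x ≈ 0.5235. Now I'll push along the bar's arc, up and back together.

Emit:
{"name": "play_rows", "arguments": {
  "rows": [
    [[-0.3, -0.2, 0], 0, 0],
    [[-0.6, -0.4, 0], 0, 0],
    [[-0.9, -0.7, 0], 0, 0],
    [[-1.2, -1.0, 0], 0, 0],
    [[-1.5, -1.3, 0], 0, 0],
    [[-1.8, -1.6, 0], 0, 0],
    [[-2.1, -1.9, 0], 0, 0],
    [[-2.4, -2.3, 0], 0, 0]
  ]
}}

```text
time: 9.67
ee_pos: [0.5485, -0.0263, 0.2082]
tcp_rot: [68.6, 89.9, 161.1]
wrist_force: [-8.7, 0.3, 5.8]
opening: 0.0004
```

```bash
python3 - <<'E'
from h import *
p,d=bot.camera("scene"); cv2.imwrite("pics/s5.png",cv2.convertScaleAbs(cv2.resize(p[100:300,200:400],None,fx=3,fy=3,interpolation=cv2.INTER_CUBIC),alpha=1.8)); 
go([.5484,-.027,.2081])
E
```

```text
tcp [ 0.5495 -0.0264  0.2086] q [-2.8  4.5  7.1 92.5  0.  -5.2] F [-5.27 -0.2   3.81] t 9.7167 op -0.0002
axes [[0.001, -0.999, -0.043], [0.0, -0.043, 0.999], [-1.0, -0.001, 0.0]]
shift cm [ 0.05  0.12 -0.06]
```

View pics/s5.png

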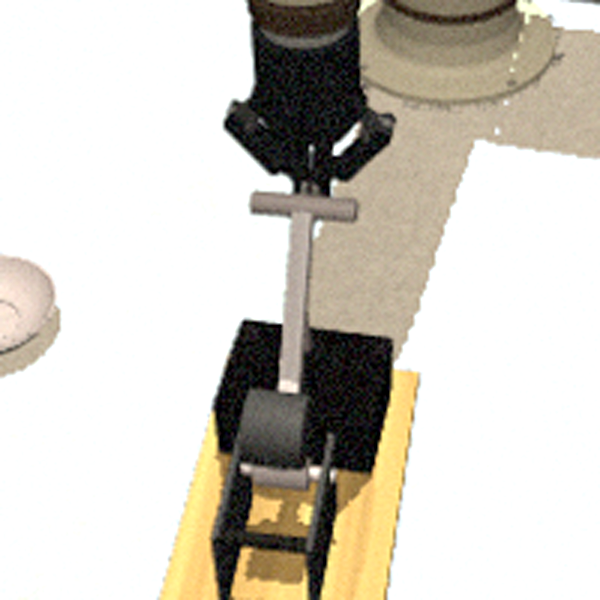

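The arm is rising with the fingers centred on the bar, and the force is about 6–10 N. I'll continue.

Emit:
{"name": "play_rows", "arguments": {
  "rows": [
    [[-0.3, -0.4, 0], 0, 0],
    [[-0.6, -0.8, 0], 0, 0],
    [[-0.9, -1.2, 0], 0, 0],
    [[-1.2, -1.6, 0], 0, 0],
    [[-1.5, -2.0, 0], 0, 0],
    [[-1.8, -2.4, 0], 0, 0],
    [[-2.1, -2.8, 0], 0, 0],
    [[-2.4, -3.2, 0], 0, 0],
    [[-2.6, -3.6, 0], 0, 0],
    [[-2.8, -4.0, 0], 0, 0],
    [[-3.0, -4.4, 0], 0, 0],
    [[-3.2, -4.8, 0], 0, 0]
  ]
}}

```text
time: 10.72
ee_pos: [0.5976, -0.0245, 0.2394]
tcp_rot: [-84.6, 90.0, 7.9]
wrist_force: [-0.9, 0.9, 0.5]
opening: 0.0
```

Emit:
{"name": "play_rows", "arguments": {
  "rows": [
    [[-0.1, -0.3, 0], 0, 0],
    [[-0.3, -0.6, 0], 0, 0],
    [[-0.4, -0.9, 0], 0, 0],
    [[-0.6, -1.2, 0], 0, 0],
    [[-0.7, -1.5, 0], 0, 0],
    [[-0.8, -1.8, 0], 0, 0],
    [[-0.9, -2.1, 0], 0, 0],
    [[-1.0, -2.4, 0], 0, 0],
    [[-1.1, -2.7, 0], 0, 0],
    [[-1.2, -3.0, 0], 0, 0]
  ]
}}

```text
time: 11.55
ee_pos: [0.6273, -0.0232, 0.2514]
tcp_rot: [36.7, 90.0, 129.2]
wrist_force: [-0.1, 0.7, -0.1]
opening: -0.0002
```

```bash
python3 - <<'E'
from h import *
p,d=bot.camera("scene"); cv2.imwrite("pics/s6.png",cv2.convertScaleAbs(cv2.resize(p[100:300,200:400],None,fx=3,fy=3,interpolation=cv2.INTER_CUBIC),alpha=1.8)); 
go([.5484,-.027,.2081])
E
```

```text
tcp [ 0.6277 -0.0232  0.2514] q [-2.1 16.8 26.  99.2  0.  -4.6] F [-0.67  1.19 -0.12] t 11.6 op 0.0001
axes [[0.0, -0.999, -0.043], [0.0, -0.043, 0.999], [-1.0, -0.0, 0.0]]
shift cm [ 4.32  7.94 -0.04]
```

View pics/s6.png

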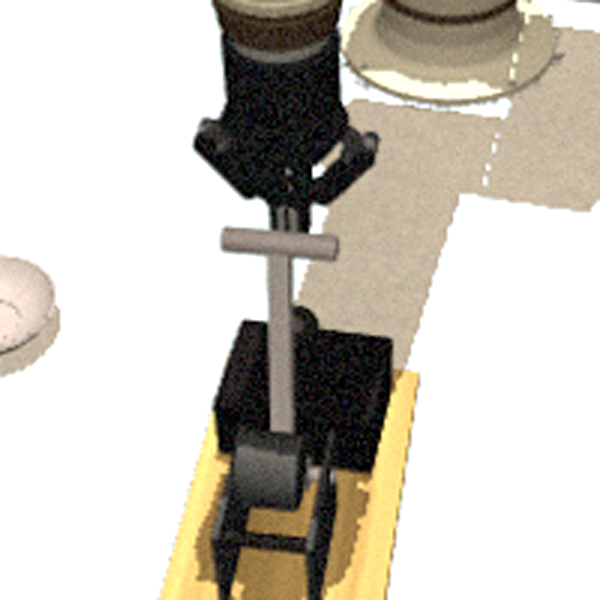

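The bar looks like it is tipping away from the fingers by itself, with no force on the wrist. I'll hold still and check.

Emit:
{"name": "play_rows", "arguments": {
  "rows": [
    [[0, 0, 0], 0, 0],
    [[0, 0, 0], 0, 0],
    [[0, 0, 0], 0, 0],
    [[0, 0, 0], 0, 0],
    [[0, 0, 0], 0, 0],
    [[0, 0, 0], 0, 0],
    [[0, 0, 0], 0, 0],
    [[0, 0, 0], 0, 0],
    [[0, 0, 0], 0, 0],
    [[0, 0, 0], 0, 0],
    [[0, 0, 0], 0, 0],
    [[0, 0, 0], 0, 0]
  ]
}}

```text
time: 12.6
ee_pos: [0.6271, -0.0232, 0.2513]
tcp_rot: [110.6, 90.0, -156.9]
wrist_force: [0.9, 0.5, -0.1]
opening: 0.0004
```

```bash
python3 - <<'E'
from h import *
p,d=bot.camera("scene"); np.save('s7.npy',d);cv2.imwrite('pics/s7r.png',p);cv2.imwrite("pics/s7.png",cv2.convertScaleAbs(cv2.resize(p[100:300,200:400],None,fx=3,fy=3,interpolation=cv2.INTER_CUBIC),alpha=1.8)); 
go([.5484,-.027,.2081])
E
```

```text
tcp [ 0.627  -0.0232  0.2513] q [-2.1 16.8 25.9 99.2  0.  -4.6] F [-0.13 -0.01  0.03] t 12.65 op -0.0003
axes [[-0.0, -0.999, -0.043], [0.0, -0.043, 0.999], [-1.0, 0.0, 0.0]]
shift cm [ 4.32  7.87 -0.04]
```

View pics/s7.png

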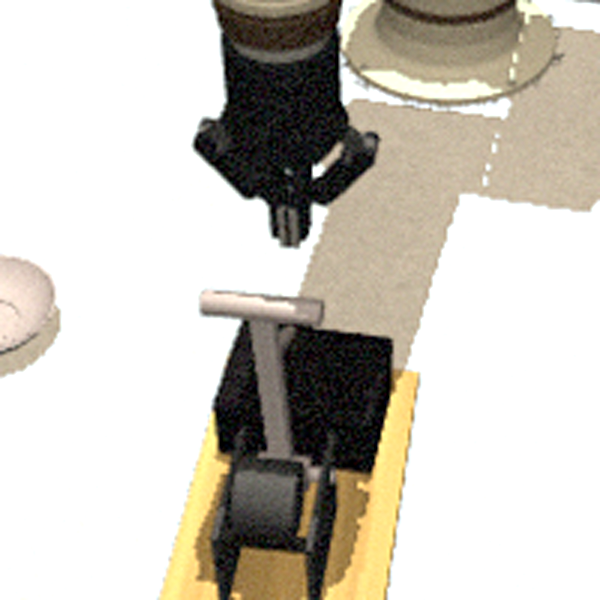

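The bar has moved well away from the fingertips and looks upright. I'll retreat and verify that it rests on its stop.

Emit:
{"name": "play_rows", "arguments": {
  "rows": [
    [[0, 1, 0], 0, 0],
    [[0, 3, 0], 0, 0],
    [[0, 6, 0], 0, 0],
    [[0, 9, 0], 0, 0],
    [[-1, 12, 0], 0, 0],
    [[-2, 15, 0], 0, 0],
    [[-2, 18, 0], 0, 0],
    [[-2, 20, 0], 0, 0],
    [[-2, 20, 0], 0, 0],
    [[-2, 20, 0], 0, 0],
    [[-2, 20, 0], 0, 0],
    [[-2, 20, 0], 0, 0]
  ]
}}

```text
time: 13.65
ee_pos: [0.4279, -0.0317, 0.2709]
tcp_rot: [86.4, 90.0, 178.9]
wrist_force: [0.2, -0.5, -0.7]
opening: 0.0001
```

```bash
python3 - <<'E'
from h import *
a=cv2.imread('pics/s7r.png'); p,d=bot.camera("scene"); t,dt=bot.camera("top"); cv2.imwrite('pics/t8.png',t)
cv2.imwrite("pics/s8.png",cv2.convertScaleAbs(p,alpha=1.6))
o=cv2.imread('pics/scene0.png')
def diff(x,y,b): 
    u0,u1,v0,v1=b; return cv2.absdiff(x,y)[v0:v1,u0:u1].mean().round(2)
for n,b in dict(dish=(165,225,180,225),driver=(150,185,235,305),meter=(405,480,278,322),button=(438,464,195,212)).items(): print(n,diff(o,p,b))
print('bar 7->8',diff(a,p,(262,315,190,215)))
P=cloud('scene',d); m=(P[...,2]>.26)&(P[...,2]<.31)&(abs(P[...,0]-.7)<.08)&(abs(P[...,1]+.03)<.08)&(d>0)
print(m.sum(),P[m].mean(0),P[m].min(0),P[m].max(0))
P=cloud('top',dt); m=(P[...,2]>.25)&(P[...,2]<.31)&(abs(P[...,0]-.7)<.08)&(abs(P[...,1]+.03)<.08)&(dt>0)
print(m.sum(),P[m].mean(0))
go([.5,0,.3])
E
```

```text
dish 2.58
driver 2.85
meter 3.42
button 3.81
bar 7->8 9.09
407 [ 0.7278302  -0.01818937  0.28123426] [ 0.7139199 -0.0589489  0.2601404] [0.73509371 0.02098239 0.28993295]
268 [ 0.7224976  -0.01909223  0.28340326]
tcp [ 0.4279 -0.0317  0.2708] q [-4.200e+00 -1.030e+01 -1.000e-01  1.002e+02 -0.000e+00 -6.700e+00] F [0.31 0.12 0.32] t 13.75 op 0.0
axes [[-0.001, -0.999, -0.043], [0.0, -0.043, 0.999], [-1.0, 0.001, 0.0]]
shift cm [-2.93 -7.34  2.86]
```

View pics/s8.png

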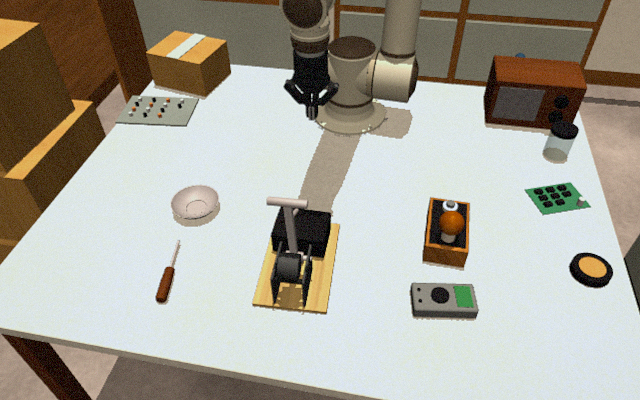

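The bar is at x ≈ 0.725, about 26 mm behind the pivot. That is about 97.5°, which matches the stop. One more check that it is at rest.

Emit:
{"name": "play_rows", "arguments": {
  "rows": [
    [[0, 0, 0], 0, 0],
    [[0, 0, 0], 0, 0],
    [[0, 0, 0], 0, 0],
    [[0, 0, 0], 0, 0],
    [[0, 0, 0], 0, 0],
    [[0, 0, 0], 0, 0],
    [[0, 0, 0], 0, 0],
    [[0, 0, 0], 0, 0],
    [[0, 0, 0], 0, 0],
    [[0, 0, 0], 0, 0],
    [[0, 0, 0], 0, 0],
    [[0, 0, 0], 0, 0]
  ]
}}

```text
time: 14.75
ee_pos: [0.4273, -0.0317, 0.2713]
tcp_rot: [-88.8, 90.0, 3.6]
wrist_force: [0.7, 0.7, 0.4]
opening: 0.0001
```

```bash
python3 - <<'E'
from h import *
t0=cv2.imread('pics/t8.png'); t,dt=bot.camera("top"); p,d=bot.camera('scene')
print('stand',cv2.absdiff(t,t0)[120:235,295:365].mean(),'table bg',cv2.absdiff(t,t0)[240:300,100:200].mean())
for n,D in(('top',dt),('scene',d)):
    P=cloud(n,D); m=(P[...,2]>.26)&(P[...,2]<.31)&(abs(P[...,0]-.7)<.08)&(abs(P[...,1]+.03)<.08)&(D>0); print(P[m].mean(0))
o=cv2.imread('pics/top0.png')
for k,im in(('start',o),('now',t)):
    h=cv2.cvtColor(im,cv2.COLOR_BGR2GRAY)[185:225,305:360]; ys,xs=np.nonzero(h<35); print(k,'unit dark right/bottom',np.percentile(xs,99)+305,np.percentile(ys,99)+185,np.percentile(xs,1)+305)
bot.job_done()
E
```

```text
stand 1.0078674948240165 table bg 0.7733333333333333
[ 0.72276118 -0.01908767  0.28472763]
[ 0.72790782 -0.01819363  0.28130858]
start unit dark right/bottom 344.0 217.0 310.0
now unit dark right/bottom 344.0 218.0 310.0
the job is handed in; nothing more can be done
```

I pressed the lamp-box button fully down with closed fingertips and released it. Then I pushed the hold-down arm up by its crossbar, from in front and below, until it tipped onto its stop by itself. I backed the robot clear and handed the job in at about 15 s. `bot.job_done()` gives no verdict, so the results below are from my own checks.

- **Button:** force began at z ≈ 82.5 mm and the hard stop was at about 77 mm, roughly 5.5 mm of travel. I held about 30 N on the stop, more than the 5 N it needs. The first contact height was 3–4 mm above the nominal 79 mm. I put that down to calibration, because the travel and spring force agreed with the description.
- **Arm:** the highest wrist force I read while pushing was about 10 N. Both cameras put the raised crossbar at x ≈ 0.725 m, z ≈ 0.28 m, which is about 97° and matches the stop. It did not move between two checks one second apart.
- **Everything else:** the unit's outline in the top view is within 1 pixel of where it started. The dish, meter, screwdriver and button showed no change between the first and last pictures I compared. The gripper was clear of the stand at hand-in.
- **One disagreement:** the image difference at the crossbar between the first look after tipping and the next was high (9). I didn't find out whether that was the fingers leaving the picture or the bar still settling.

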